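Rebuild the washed belt shaft

ROBOT

A 6-joint arm with a two-finger parallel gripper is mounted at the origin on the work surface. World frame = base frame: x ahead of the robot, y to its left, z up, the work surface at z = 0. Lengths are in m, angles in rad, forces in N, time in s.
With the tool pointing down it reaches from about 0.275 to 0.875 m from the base axis. Payload 12.5 kg.
Tool frame: the origin (TCP) lies at the very end of the fingers, on their centre line; the grasp point (between the pads) lies 19 mm behind it (manip.pinch_z is the distance from the TCP to the grasp point, in m); z points along the fingers, y is the direction in which the jaws open and shut (so a half turn about z gives the same grasp; the last joint's range is limited). The gripper opens to 85 mm and grips with 20 to 120 N. Pads are 22 mm wide; open, the fingers measure 114 mm over their backs; the gripper's body (76 mm by 85 mm) begins 54 mm behind the grasp point. The pads swing forward as they close: fully open they stand 13 mm farther back than shut.
Start: joints at [1.165, 0.351, 1.652, -0, 1.139, -0.085], TCP at [0.173, 0.522, 0.231] pointing down, gripper open.
Joint ranges: [-2.75, 2.75], [-0.79, 2.1], [0.01, 2.65], [-1.57, 4.71], [0.07, 3.14], [-2.87, 2.87]. Speed limits (rad/s): [2.22, 2.22, 2.79, 3.14, 3.14, 3.14].

INTERFACE

Orientations are given as a unit quaternion [w, x, y, z].
In Python, from bench import sensors, vision, manip gives the robot as it stands. The module is installed in compiled form; this text tells all that it offers.
- The arm moves only by the shell command python3 -m crank 'ROWS' [FORCE]. ROWS is JSON, a list of rows, each a list of 3 entries, a list of its own where there are three numbers: the shift along the world's x, y, z as a fraction of full scale, then the turn about the world's z as a fraction of full scale, then the opening, from 0 (shut) to 1 (fully open). A call has exactly 8 rows; each row shifts and turns the pose as measured when the row begins; what a row does not reach is not made up. Full scale, the value 1, is 400 mm for a shift and 360 degrees for a turn. A row lasts 1/8 s, in which the tool goes at most 62.5 mm and 10.7 degrees, less where a joint would pass 70% of its speed; a pose out of reach is approached as far as the arm can. A call with a number of a shift or a turn outside -1 to 1 is refused whole. A call with a gripper value outside its range is refused whole. The fingers move at their own pace and stop on an object; FORCE is the grip in N (left out, the last holds). Time passes only in rows, so rows that do not move let the fingers close, or fill a call up. It gives the time, the measured TCP pose, the force and the opening at its end, in the units of the state.
- sensors.read_state(): the state, without advancing time (a new reading comes with each control period).
- vision.get_image(name): name is "scene" or "top" or "wrist"; returns a dict with "image" (400x640x3 uint8, blue, green, red), "depth" (400x640 float32, m along the optical axis (not along the pixel's ray), 0 where there is no reading), "K" (3x3 intrinsics, pixels), "dist" ([k1, k2, p1, p2, k3] as OpenCV has them; the pictures are not rectified), "extrinsics" (4x4, takes a point from camera to world coordinates); the wrist camera has in their place "mount" (4x4, takes a point from camera to tool coordinates, whose origin is the TCP and whose axes are the flange's). Camera axes: x right, y down, z forward; pixel columns grow to the right and rows downward; lengths in m; the calibration is good to about 2 mm. A picture is of the moment at which its call begins: read the wrist's pose just before it.
- manip.hand_in(): hands the job in, once; it reports no verdict.
The state is a dict: "time_s": time; "joint_pos": joint angles; "qd": joint speeds; "joint_torque": joint torques, N m; "position": TCP position; "orientation": TCP orientation; "ft_force": force on the tool from outside, world axes, zero at the start; "moment": the same for the moment, N m; "grip_width": finger opening in m.
Only numpy, scipy, OpenCV 4.12 (cv2) and the standard library are available. Lean on these libraries where they do the work, as an engineer would, in place of code of your own. Each camera call takes 0.05 s, during which the arm holds its last target.

TASK

Put the washed belt shaft back together: thread the blue wheel, then the white spacer, then the grey toothed wheel onto the bare shaft and push them fully home against the flange with no gaps, then fit the orange end cap, mouth first, over the shaft's end, flush against the grey wheel. Leave the yellow spare wheel and everything else on the table where it is.

Things in the scene. Friction and masses are not known exactly. Their poses are not given: they have to be found in the camera images.
- shaft_seat (a point): Centre of the fixed stand's round flange face, on the shaft's axis, 78 mm above the table: the stack ends up against it. x runs level along the bare shaft to its free tip, z up. Shaft: aluminium, 20 mm thick, 146 mm long. Behind the flange a grey block, 70 mm wide, top 32 mm above the axis. Base plate 310 x 90 x 12 mm, reaching from x = -40 to 270 mm.
- shaft_tip (a point): The shaft's free tip, on its axis, 146 mm out from the seat (same axes). The last 9 mm taper to 11 mm thick.
- guard_end (a point): Outer end of the fixed yellow wire guard (6 mm bars, legs 41 mm either side) that covers the shaft from the seat to 78 mm out; this point is 42 mm above the shaft's axis, 75 mm out; same axes. No gripper gets in under it: parts are pushed in from outside, one by the next.
- trough_mid (a point): Middle of the open white V trough in line with the shaft, 198.5 mm out from the seat, on the shaft's axis; same axes. The trough runs from 132 to 265 mm out. An eight-sided part laid in it, a flat up and its hole along x, rests on its slanted lower flats with its centre on the axis. The trough's edges stay 14 mm or more below the axis and within 33 mm either side.
- wheel_c (a point): Blue wheel with two black bands, 36 mm long, eight-sided, 60 mm across flats, with a 26 mm hole right through along its own x axis. It stands on one flat with the hole level, 30 mm above the table. Point given: its centre, on the hole's axis, half-way along; x along the hole (either end may go on first), z up at the start; grip across two upright flats (60 mm). First on the shaft.
- spacer_c (a point): White plain spacer, 48 mm long, eight-sided, 60 mm across flats, with a 26 mm hole right through along its own x axis. It stands on one flat with the hole level, 30 mm above the table. Point given: its centre, on the hole's axis, half-way along; x along the hole (either end may go on first), z up at the start; grip across two upright flats (60 mm). Second on the shaft.
- toothed_c (a point): Grey wheel with black tooth pockets, 36 mm long, eight-sided, 60 mm across flats, with a 26 mm hole right through along its own x axis. It stands on one flat with the hole level, 30 mm above the table. Point given: its centre, on the hole's axis, half-way along; x along the hole (either end may go on first), z up at the start; grip across two upright flats (60 mm). Third on the shaft.
- cap_c (a point): Orange end cap, eight-sided, 60 mm across flats (grip here), 40 mm long, standing on a flat. Point: its centre, on its axis, 30 mm above the table. x points out of the closed back, which has a round black boss (32 mm across, 8 mm long, face 28 mm from the centre). The mouth faces -x: 24 mm socket, 28 mm deep. Fitted, its x points as the shaft's x, 26 mm of shaft inside.
- spare: Bystander: yellow spare wheel with black bands, 36 mm long, 60 mm across flats, just like the blue one; origin at the middle of its underside. Not to be used.
- jar: Bystander: small jar, 42 mm across, 60 mm tall; origin under its centre.
- cup: Bystander: steel cup, 48 mm across, 55 mm tall; origin under its centre.
- spray: Bystander: white bottle with blue cap, 66 mm across, 190 mm tall; origin under its centre.
- brush: Bystander: blue cleaning brush, 200 mm long, lying flat beyond the parts.
- spatula: Bystander: spatula with a black handle, lying flat beyond the parts.
Not all that is in view belongs to the job. Several things look just like the part that bears wheel_c: the one meant starts farthest to the robot's right. Leave any pink look-alike of the part that bears spacer_c alone.

How it is judged:
By the outcome, as a careful person would: the job done as asked, in the order asked, and still so for the second after the job is handed in, with the robot touching nothing.
It also fails if it takes over 69 s, if anything falls off the work surface, if the arm or the gripper's body presses on something with over 40 N, if the wrist force passes 120 N, or if a joint passes its speed limit or range.

## Working session

There is one attempt and no reset: what is moved stays moved. The work goes in short steps, Python scripts to look and compute and a shell command to move; the robot and the scene stay as the last step left them, time stands still between calls to the robot, and variables do not carry over. Pictures are saved under pics/ and viewed, and the job is handed in when it is done.

```bash
ls; mkdir -p pics
cat > h.py <<'E'
import numpy as np, cv2, pickle
from bench import sensors, vision, manip
def grab(n,tag):
    s=sensors.read_state(); d=vision.get_image(n); d['state']=s
    cv2.imwrite(f'pics/{tag}.png',d['image']); pickle.dump(d,open(f'pics/{tag}.pkl','wb')); return d
E
python3 - <<'E'
from h import *
s=sensors.read_state(); print(s)
for n in ('scene','top','wrist'):
    d=grab(n,n+'0'); print(n,d['K'],d['dist'],d.get('extrinsics',d.get('mount')))
print(manip.pinch_z)
E
```

```text
pics
{'time_s': 0.0, 'joint_pos': array([ 1.16539193e+00,  3.51235224e-01,  1.65241858e+00, -4.94675082e-06,
        1.13907330e+00, -8.45795058e-02]), 'qd': array([ 0.00070704,  0.0008406 ,  0.00162826,  0.00030069, -0.00137684,
       -0.0009842 ]), 'joint_torque': array([-1.05662588e-03, -5.06096220e+01, -2.91405255e+01, -1.44776641e-04,
        4.47939557e-03,  4.85480840e-06]), 'position': array([0.1732813 , 0.52165173, 0.23076106]), 'orientation': array([-1.35401605e-04,  1.59724323e-01,  9.87161496e-01, -5.50835200e-04]), 'ft_force': array([-0.04047302,  0.20091626,  0.31734469]), 'moment': array([ 0.02947274, -0.04976215,  0.02596648]), 'grip_width': 0.08542220658357201}
scene [[488.64613391   0.         316.70103598]
 [  0.         488.64613391 202.09868992]
 [  0.           0.           1.        ]] [-0.03896661  0.          0.          0.          0.        ] [[-0.12330102  0.65294643 -0.74730035  1.45619299]
 [ 0.99234031  0.07536859 -0.09787888  0.20078548]
 [-0.00758669 -0.75364483 -0.65723809  0.87454553]
 [ 0.          0.          0.          1.        ]]
top [[391.28
[... 215 characters left out ...]
 1.59026777e-01  3.75186005e-01]
 [-9.99603858e-01 -2.75857757e-02  5.58147885e-03  8.37871958e-02]
 [-1.12133745e-03 -1.59120744e-01 -9.87258493e-01  1.31175332e+00]
 [ 0.00000000e+00  0.00000000e+00  0.00000000e+00  1.00000000e+00]]
wrist [[355.1788176    0.         318.80586795]
 [  0.         355.1788176  197.34726942]
 [  0.           0.           1.        ]] [0.02598582 0.         0.         0.         0.        ] [[ 6.37291824e-04 -9.57591183e-01 -2.88129693e-01  7.28520895e-02]
 [ 9.99999779e-01  6.65227558e-04  9.56648817e-07  1.26185301e-04]
 [ 1.90755733e-04 -2.88129630e-01  9.57591395e-01 -1.42818063e-01]
 [ 0.00000000e+00  0.00000000e+00  0.00000000e+00  1.00000000e+00]]
0.0187
```

View pics/scene0.png

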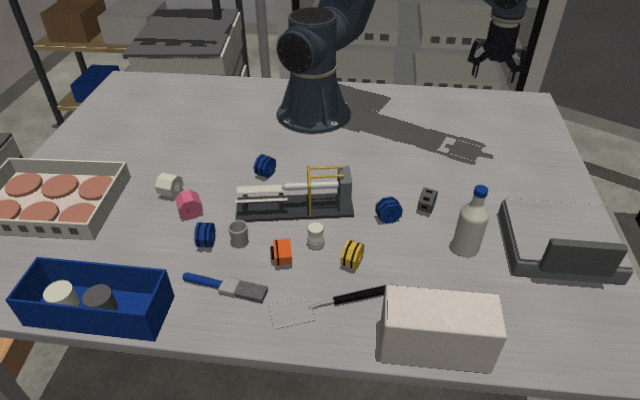

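View pics/top0.png

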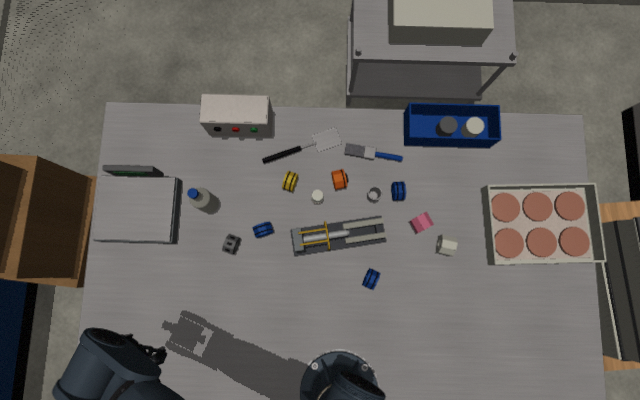

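View pics/wrist0.png

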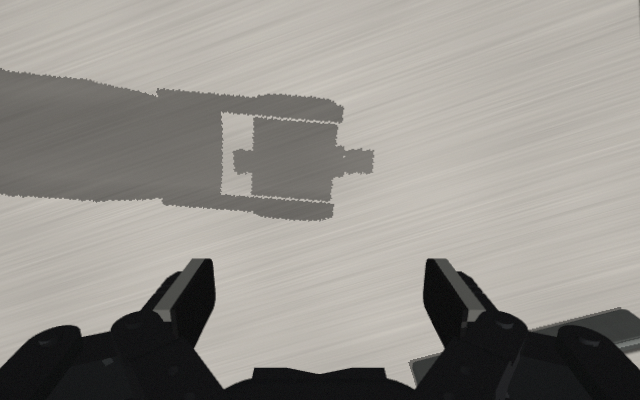

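The top view shows the stand at about (340,236) with the shaft running toward the robot's right. The three blue wheels are at (263,230), (398,190) and (371,279), and (398,190) is the farthest right. The white spacer is at (447,245), the cap at (340,180), and the grey toothed wheel at (231,243). The pink look-alike is at (421,222) and the yellow spare at (290,181).

```bash
cat >> h.py <<'E'
def T_cam(d):
    if 'extrinsics' in d: return np.array(d['extrinsics'])
    s=d['state']; from scipy.spatial.transform import Rotation as R
    T=np.eye(4); w,x,y,z=s['orientation']; T[:3,:3]=R.from_quat([x,y,z,w]).as_matrix(); T[:3,3]=s['position']
    return T@np.array(d['mount'])
def rays(d,uv):
    n=cv2.undistortPoints(np.float64(uv).reshape(-1,1,2),np.array(d['K']),np.array(d['dist'])).reshape(-1,2)
    T=T_cam(d); r=np.c_[n,np.ones(len(n))]@T[:3,:3].T
    return T[:3,3],r
def onplane(d,uv,z):
    o,r=rays(d,uv); return o+r*((z-o[2])/r[:,2])[:,None]
def cloud(d,mask=None):
    dep=d['depth']; m=dep>0
    if mask is not None: m&=mask>0
    v,u=np.nonzero(m); o,r=rays(d,np.c_[u,v]); return o+r*dep[v,u][:,None],np.c_[u,v]
E
python3 - <<'E'
from h import *
d=pickle.load(open('pics/top0.pkl','rb')); s=pickle.load(open('pics/scene0.pkl','rb'))
cv2.imwrite('pics/topz.png',cv2.resize(d['image'][150:300,200:480],(784,420),interpolation=cv2.INTER_CUBIC))
cv2.imwrite('pics/scz.png',cv2.resize(s['image'][140:280,145:455],(797,360),interpolation=cv2.INTER_CUBIC))
for nm,q in (('top',d),):
  img=q['image']
  for n,(u,v) in dict(blue=(398,190),blue2=(263,230),blue3=(371,279),spacer=(447,245),toothed=(231,243),cap=(340,180),pink=(421,222),spare=(290,181),jar=(317,197),cup=(374,195),spray=(200,198)).items():
    m=np.zeros(img.shape[:2],np.uint8); m[v-14:v+15,u-14:u+15]=1
    P,uv=cloud(q,m); k=(P[:,2]>0.045); T=P[k]
    if n in('cap','blue','blue2','blue3','spacer','toothed','pink','spare'):
        k=abs(P[:,2]-0.06)<0.006; T=P[k]
    if len(T)<5: print(n,len(T),P[:,2].max());continue
    c,sz,a=cv2.minAreaRect(T[:,:2].astype(np.float32)*1000)
    print(n,len(T),np.round(T.mean(0),4),np.round(c),np.round(sz),round(a),P[:,2].max().round(3))
E
```

```text
blue 116 [ 0.6416 -0.1844  0.0587] [ 642. -185.] [41. 36.] 4 0.064
blue2 126 [0.5021 0.2617 0.0591] [501. 262.] [36. 41.] 21 0.066
blue3 127 [ 0.3522 -0.0951  0.0591] [353. -95.] [37. 40.] 68 0.068
spacer 161 [ 0.4672 -0.3398  0.0588] [ 469. -340.] [49. 40.] 77 0.067
toothed 132 [0.4509 0.3622 0.0591] [451. 362.] [37. 41.] 70 0.066
cap 123 [0.677  0.0148 0.0591] [678.  14.] [40. 40.] 14 0.066
pink 160 [ 0.5396 -0.2592  0.0584] [ 539. -259.] [48. 40.] 31 0.066
spare 120 [0.6665 0.1787 0.059 ] [665. 179.] [36. 41.] 72 0.066
jar 113 [0.6155 0.0856 0.0589] [616.  85.] [36. 36.] 2 0.066
cup 66 [ 0.6318 -0.1041  0.0528] [ 630. -103.] [46. 45.] 17 0.059
spray 498 [0.5805 0.4408 0.1295] [584. 448.] [57. 65.] 54 0.196
```

```bash
python3 -c "print()"
```

```text
(no output)
```

View pics/topz.png

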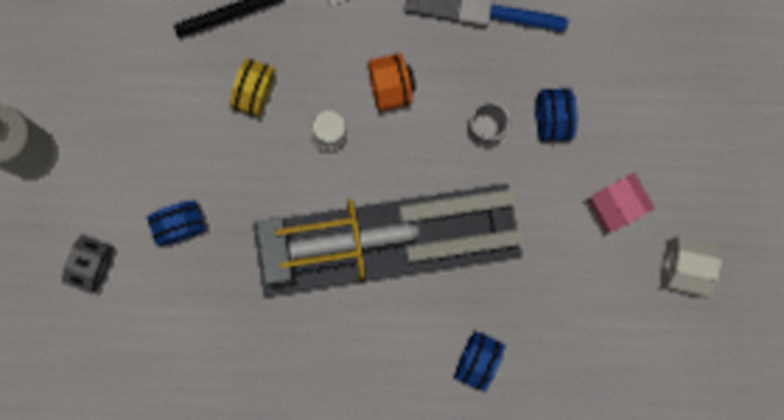

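View pics/scz.png

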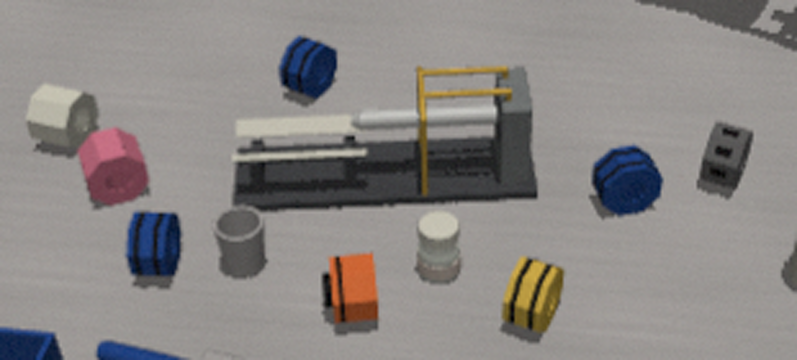

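The zooms show the cap's boss toward the robot's right, the same way as the shaft's free end. The stand and shaft run from (290,245) to (415,232) in the enlarged top view. Next I fit the stand.

Run:
```python
from h import *
for nm in('top','scene'):
  d=pickle.load(open(f'pics/{nm}0.pkl','rb'))
  P,uv=cloud(d)
  box=(P[:,0]>.42)&(P[:,0]<.6)&(P[:,1]>-.19)&(P[:,1]<.19)
  for lab,lo,hi in (('plate',.006,.018),('block',.104,.116),('guardtop',.117,.13),('trough',.058,.07)):
    k=box&(P[:,2]>lo)&(P[:,2]<hi)
    if lab=='block': k&=(P[:,1]>.08)
    T=P[k,:2].astype(np.float32)*1000
    if len(T)<5: continue
    print(nm,lab,len(T),cv2.minAreaRect(T), T.mean(0))
  # shaft: z .08-.09, 
  k=box&(P[:,2]>.080)&(P[:,2]<.094)&(P[:,1]<.10)
  T=P[k]; 
  vx,vy,x0,y0=cv2.fitLine(T[:,:2].astype(np.float32),cv2.DIST_HUBER,0,.001,.001).ravel()
  t=(T[:,:2]-[x0,y0])@[vx,vy]; print(nm,'shaft',len(T),vx,vy,x0,y0,t.min(),t.max(),np.degrees(np.arctan2(vy,vx)), T[:,2].max())
```

```text
top plate 1332 ((511.5731201171875, -1.7315826416015625), (175.82525634765625, 370.8115539550781), 0.4085046350955963) [487.46536    6.395152]
top block 209 ((466.8988342285156, 141.33631896972656), (69.3020248413086, 31.785320281982422), 10.30197525024414) [466.52704 142.84224]
top guardtop 139 ((478.2557678222656, 93.55221557617188), (58.92641830444336, 90.04971313476562), 11.5151948928833) [477.5403    85.682884]
top trough 204 ((534.8682861328125, 18.77984619140625), (155.2806396484375, 294.0781555175781), 11.272579193115234) [505.4011   -63.238087]
top shaft 203 0.18419953 -0.9828889 0.48486128 0.041687418 -0.05846037604647743 0.060491217154184485 -79.38553 0.09242114487604902
scene plate 2179 ((499.1026611328125, 3.637908935546875), (98.64747619628906, 330.2666015625), 11.205442428588867) [504.08673   10.942739]
scene block 194 ((473.1868591308594, 142.4295654296875), (72.25554656982422, 32.07709503173828), 10.724516868591309) [477.36755 144.70294]
scene guardtop 186 ((482.4936218261719, 94.64566802978516), (54.46879959106445, 89.8524398803711), 8.587394714355469) [482.76642  91.58746]
scene trough 259 ((499.5341796875, 9.921646118164062), (88.69012451171875, 292.3072204589844), 14.458301544189453) [512.06305  -32.732002]
scene shaft 240 0.16716224 -0.9859294 0.49508685 0.042680196 -0.05957438049768062 0.059412469562959126 -80.37713 0.09289255985378864
```

```bash
python3 -m crank '[[[0.074,-0.126,0.007],-0.028,1],[[0.074,-0.126,0.007],-0.028,1],[[0.074,-0.126,0.007],-0.028,1],[[0.074,-0.126,0.007],-0.028,1],[[0.074,-0.126,0.007],-0.028,1],[[0.074,-0.126,0.007],-0.028,1],[[0.074,-0.126,0.007],0,1],[[0.074,-0.126,0.007],0,1]]' 40
```

```text
time_s: 1.15
position: [0.4132, 0.1076, 0.2531]
orientation: [-0.0, 0.646, 0.763, 0.0]
ft_force: [1.3, 0.9, 0.2]
grip_width: 0.0855
```

```bash
python3 -m crank '[[[0.054,-0.088,0],0,1],[[0.053,-0.088,0],0,1],[[0.053,-0.088,0],0.002,1],[[0.053,-0.085,0],0,1],[[0,0,0],0,1],[[0,0,0],0,1],[[0,0,0],0,1],[[0,0,0],0,1]]'
python3 - <<'E'
from h import *
grab('wrist','w1');grab('top','t1')
E
```

```text
time_s: 2.15
position: [0.5002, -0.0388, 0.2524]
orientation: [-0.001, 0.643, 0.766, -0.0]
ft_force: [0.0, 0.4, -0.7]
grip_width: 0.0854
```

View pics/w1.png

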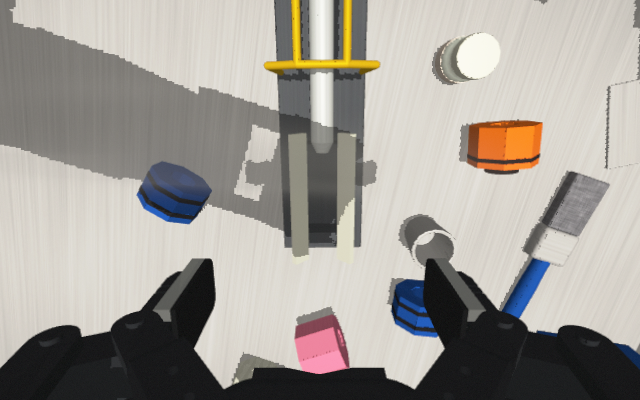

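The wrist view shows the shaft, with its tip near (321,150), the guard's end bar at row 66, the trough from row 135 to 255, the cap at (505,145) and part of the blue target wheel at (415,305). Now I measure the axis.

Run:
```python
from h import *
d=pickle.load(open('pics/w1.pkl','rb')); im=d['image'];g=cv2.cvtColor(im,cv2.COLOR_BGR2GRAY).astype(int)
for v in (20,45,80,95,110,125,135,145,150,155): print(v,g[v,296:350:1].tolist() if v in(80,110,150) else '')
print('col321',g[130:165,321].tolist()); print('trough L col 300',[ (v,g[v,299]) for v in range(120,150,2)],[ (v,g[v,301]) for v in range(240,270,2)])
print('R col 346',[ (v,g[v,346]) for v in range(120,150,2)],[ (v,g[v,346]) for v in range(240,270,2)])
hs=cv2.cvtColor(im,cv2.COLOR_BGR2HSV)
y=cv2.inRange(hs,(18,120,80),(32,255,255)); 
vv=[np.nonzero(y[55:80,c])[0]+55 for c in range(262,384,6)]
print('bar',[(c,a.min(),a.max()) if len(a) else c for c,a in zip(range(262,384,6),vv)])
for v in (160,190,220,235): print(v,g[v,276:370].tolist())
```

```text
20 
45 
80 [83, 81, 83, 82, 66, 58, 93, 101, 100, 99, 86, 82, 83, 83, 138, 172, 191, 204, 213, 219, 228, 235, 238, 239, 242, 249, 249, 247, 243, 235, 228, 228, 224, 218, 209, 193, 173, 115, 63, 89, 100, 102, 101, 92, 85, 81, 81, 92, 99, 100, 100, 101, 100, 98]
95 
110 [103, 101, 99, 101, 101, 102, 101, 101, 101, 102, 101, 99, 100, 74, 104, 156, 184, 200, 211, 218, 226, 234, 238, 238, 241, 247, 248, 247, 243, 236, 228, 228, 225, 218, 210, 195, 172, 127, 102, 101, 100, 98, 100, 102, 103, 98, 98, 97, 97, 100, 100, 100, 99, 97]
125 
135 
145 
150 [142, 143, 143, 143, 143, 142, 144, 144, 144, 143, 124, 93, 84, 84, 85, 83, 85, 84, 86, 109, 122, 127, 131, 133, 135, 135, 135, 135, 133, 130, 127, 125, 118, 98, 85, 83, 86, 85, 85, 85, 86, 130, 144, 144, 144, 146, 144, 146, 144, 146, 145, 145, 145, 146]
155 
col321 [145, 145, 145, 144, 144, 145, 145, 144, 143, 143, 143, 143, 143, 138, 135, 134, 135, 135, 134, 133, 135, 134, 128, 104, 85, 85, 84, 84, 83, 85, 84, 85, 84, 82, 83]
trough L col 300 [(120, np.int64(64)), (122, np.int64(66)), (124, np.int64(66)), (126, np.int64(67)), (128, np.int64(69
[... 2950 characters left out ...]
57, 55, 55, 56, 55, 55, 55, 55, 55, 55, 54, 52, 56, 54, 57, 55, 55, 54, 54, 55, 61, 86, 70, 55, 71, 127, 143, 153, 204, 219, 220, 219, 219, 219, 219, 220, 219, 220, 221, 223, 223, 224, 155, 95, 95, 99, 98, 100, 95, 149, 201, 214, 212, 217, 218, 216, 219, 217]
235 [216, 215, 214, 215, 215, 218, 219, 189, 120, 71, 56, 54, 53, 55, 56, 106, 135, 142, 143, 143, 144, 144, 143, 143, 142, 143, 143, 144, 144, 144, 143, 143, 104, 64, 56, 57, 58, 56, 56, 57, 58, 56, 56, 58, 56, 57, 57, 58, 56, 58, 57, 57, 57, 63, 65, 90, 100, 100, 101, 100, 119, 199, 219, 220, 219, 219, 219, 219, 219, 220, 220, 219, 218, 219, 222, 223, 224, 206, 138, 95, 94, 98, 98, 96, 105, 189, 217, 215, 216, 217, 218, 221, 220, 215]
```

Run:
```python
from h import *
d=pickle.load(open('pics/w1.pkl','rb'));im=d['image'];g=cv2.cvtColor(im,cv2.COLOR_BGR2GRAY).astype(float)
A=[]
for v in list(range(5,55,3))+list(range(78,130,3)):
    row=g[v,300:345]; gr=np.diff(row); l=300+np.argmax(gr[:18])+.5; r=322+np.argmin(gr[22:])+.5
    p=onplane(d,[[l,v],[r,v]],.078); A.append(np.r_[p.mean(0)[:2],np.linalg.norm(p[0]-p[1])])
A=np.array(A); print(np.round(A[:,2]*1e3,1))
vx,vy,x0,y0=cv2.fitLine(A[:,:2].astype(np.float32),cv2.DIST_HUBER,0,.001,.001).ravel()
if vy>0: vx,vy=-vx,-vy
ax=np.array([vx,vy]);o=np.array([x0,y0]);print('axis',ax,np.degrees(np.arctan2(vy,vx)),o)
n=np.array([-vy,vx])
def pr(lab,uv,z): p=onplane(d,uv,z)[:,:2]-o; print(lab,np.round(np.c_[p@ax,p@n]*1e3,1).tolist())
pr('tip',[[321.5,153]],.0835); pr('bar',[[322,63.7]],.120);pr('barends',[[266,65],[379,64.5]],.120)
pr('tr160',[[288.6,160],[354.7,160]],.064);pr('tr235',[[291,235],[354,235]],.064);pr('trL0',[[300,133],[346,133]],.064);pr('trend',[[300,255]],.064)
t,u=cloud(d); k=abs(t[:,2]-.06)<.01
P=t; q=(P[:,:2]-o); s=q@ax; w=q@n
k=(abs(w)<.012)&(s>-.05)&(s<.03)&(P[:,2]>.06); print('shaft top z',np.percentile(P[k,2],[50,95,99]))
for lo,hi in((0.06,.16),):
    k=(abs(w)<.036)&(abs(w)>.012)&(s>.07)&(s<.17)&(P[:,2]>.03); print('trough z',np.percentile(P[k,2],[5,50,95,99]))
```

```text
[19.9 20.  20.  20.1 20.1 20.2 20.2 25.1 20.3 20.4 20.4 25.4 19.7 19.7
 19.  19.8 19.9 19.4 19.5 19.5 19.6 19.6 19.7 19.7 19.8 19.8 19.  19.
 19.1 19.1 19.2 19.2 19.3 19.3 19.4]
axis [ 0.18005608 -0.98365635] -79.62697 [0.48548216 0.0576724 ]
tip [[77.1, -0.0]]
bar [[5.9, 0.4]]
barends [[6.6, -40.2], [6.8, 41.7]]
tr160 [[86.8, -31.0], [87.2, 31.4]]
tr235 [[163.1, -30.9], [163.5, 32.4]]
trL0 [[61.7, -19.7], [62.0, 22.8]]
trend [[185.2, -22.4]]
shaft top z [0.08707326 0.12287606 0.12387402]
trough z [0.05347578 0.33186088 0.34004041 0.34100873]
```

```bash
python3 -m crank '[[[0.089,-0.091,-0.05],0,1],[[0.089,-0.091,-0.05],-0.01,1],[[0.089,-0.091,-0.05],-0.01,1],[[0.085,-0.091,-0.05],0,1],[[0,0,0],0,1],[[0,0,0],0,1],[[0,0,0],0,1],[[0,0,0],0,1]]'
python3 - <<'E'
from h import *
grab('wrist','w2')
E
```

```text
time_s: 3.25
position: [0.6447, -0.1852, 0.172]
orientation: [0.001, 0.69, 0.724, 0.001]
ft_force: [0.2, -0.1, -0.3]
grip_width: 0.0856
```

View pics/w2.png

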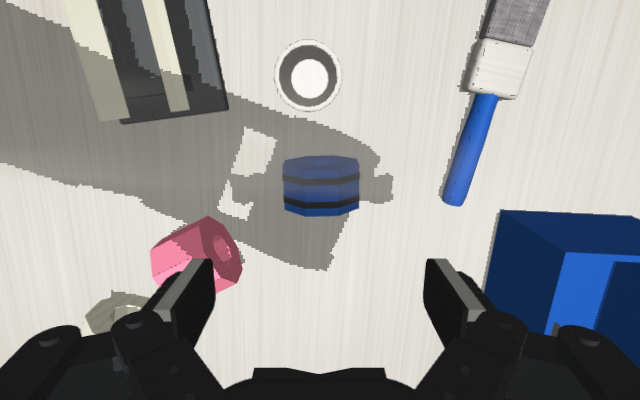

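The target blue wheel is between the fingers' lines at (321,185), with its bands nearly level in the image. The cup is clear at (308,75).

```bash
cat >> h.py <<'E'
def part(d,cu,cv_,r=60,lo=.054,L=36):
    m=np.zeros(d['depth'].shape,np.uint8); m[max(0,cv_-r):cv_+r,cu-r:cu+r]=1
    P,uv=cloud(d,m); zt=np.percentile(P[P[:,2]<.09,2],[99])
    k=(P[:,2]>lo)&(P[:,2]<.09); T=P[k]
    # dominant direction: slanted facets; use height field: across direction where z falls
    rect=cv2.minAreaRect(T[:,:2].astype(np.float32)*1000)
    k2=(P[:,2]>.02)&(P[:,2]<.09); full=cv2.minAreaRect(P[k2,:2].astype(np.float32)*1000)
    f=lambda r:(np.round(r[0],1).tolist(),np.round(r[1],1).tolist(),round(r[2],1))
    print('n',len(T),'ztop',zt.round(4),'top rect',f(rect),'full',f(full),'median z',np.median(T[:,2]).round(4))
    return P
def tooly(d):
    w,x,y,z=d['state']['orientation']; return np.degrees(2*np.arctan2(y,x))-90
E
python3 - <<'E'
from h import *
d=pickle.load(open('pics/w2.pkl','rb')); print(tooly(d),d['state']['position'])
for lo in(.052,.056,.0585): part(d,321,185,50,lo)
E
```

```text
2.815043190201436 [ 0.64472441 -0.18518622  0.17198604]
n 2600 ztop [0.0614] top rect ([647.4, -185.1], [43.9, 36.6], 3.6) full ([646.9, -185.1], [60.8, 36.6], 3.9) median z 0.0598
n 2099 ztop [0.0614] top rect ([647.3, -185.0], [35.9, 36.7], 4.6) full ([646.9, -185.1], [60.8, 36.6], 3.9) median z 0.0601
n 1791 ztop [0.0614] top rect ([647.4, -185.0], [31.1, 36.7], 4.3) full ([646.9, -185.1], [60.8, 36.6], 3.9) median z 0.0603
```

```bash
python3 -m crank '[[[0.005,0,-0.13],0.003,1],[[0,0,-0.13],0,1],[[0,0,-0.125],0,1],[[0,0,0],0,1],[[0,0,0],0,0.5],[[0,0,0],0,0.5],[[0,0,0],0,0.5],[[0,0,0],0,0.5]]' 60
```

```text
time_s: 4.3
position: [0.6509, -0.185, 0.0258]
orientation: [0.008, 0.682, 0.732, 0.004]
ft_force: [-0.6, -0.3, -1.4]
grip_width: 0.059
```

```bash
python3 -m crank '[[[0,0,0],0,1],[[0,0,0],0,1],[[-0.008,0,-0.012],0,1],[[0,0,-0.01],0,1],[[0,0,0],0,0.5],[[0,0,0],0,0.5],[[0,0,0],0,0.5],[[0,0,0],0,0.5]]' 60
python3 -c "
from h import *
s=sensors.read_state();print(s['joint_pos'],s['qd'],s['ft_force'])"
```

```text
time_s: 5.3
position: [0.648, -0.1852, 0.0174]
orientation: [0.009, 0.682, 0.732, 0.004]
ft_force: [1.2, -0.2, -0.4]
grip_width: 0.0591
[-0.34792539  0.81722868  1.44312203  0.00157108  0.8621178  -0.41958209] [-0.00104236  0.00084947 -0.00018249  0.00033982 -0.00154529 -0.00065132] [ 1.1734056  -0.24263312 -0.43645937]
```

```bash
python3 -m crank '[[[0,0,0.14],0,0.5],[[0,0,0.14],0,0.5],[[-0.0875,0.0745,0],0.0044,0.5],[[-0.0875,0.0745,0],0.0044,0.5],[[-0.0875,0.0745,0],0.0044,0.5],[[-0.0875,0.0745,0],0.0044,0.5],[[0,0,0],0,0.5],[[0,0,0],0,0.5]]'
python3 - <<'E'
from h import *
grab('wrist','w3')
E
```

```text
time_s: 6.3
position: [0.5026, -0.0628, 0.1314]
orientation: [0.008, 0.639, 0.769, 0.005]
ft_force: [-0.6, 0.1, -0.9]
grip_width: 0.0591
```

View pics/w3.png

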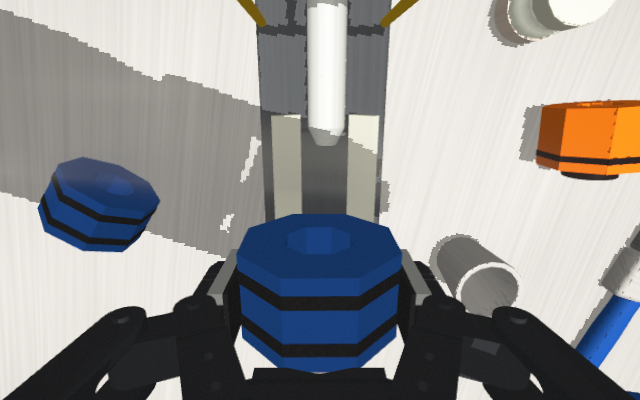

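The blue wheel is held squarely at (320,290), and the shaft's tip is ahead at (325,138). I check the lateral offset from this picture.

```bash
cat >> h.py <<'E'
SEAT=np.array([.4730,.1257]); AX=np.array([.18006,-.98366]); N=np.array([.98366,.18006])
def sh(p): q=np.array(p)[:2]-SEAT; return round(q@AX*1e3,1),round(q@N*1e3,1)
def shaft(d,rows,c):
    g=cv2.cvtColor(d['image'],cv2.COLOR_BGR2GRAY).astype(float); o=[]
    for v in rows:
        row=g[v,c-28:c+28]; gr=np.diff(row); l=c-28+np.argmax(gr[:24])+.5; r=c+4+np.argmin(gr[32:])+.5
        p=onplane(d,[[l,v],[r,v]],.078); o.append([*sh(p.mean(0)),round(np.linalg.norm(p[0]-p[1])*1e3,1),l,r])
    return np.array(o)
def toolz(d):
    return T_cam(d)[:3,:3]@np.linalg.inv(np.array(d['mount'])[:3,:3])
def go(p,s,w,z):
    t=SEAT+AX*s/1e3+N*w/1e3; dd=np.array([t[0]-p[0],t[1]-p[1],z-p[2]]); print('delta m',dd.round(4),'frac',(dd/.4).round(3),'norm',np.linalg.norm(dd).round(3))
E
python3 - <<'E'
from h import *
d=pickle.load(open('pics/w3.pkl','rb')); print(tooly(d),sh(d['state']['position']))
print(shaft(d,[15,30,50,70,90,110,120],327)); print(toolz(d).round(4))
m=cv2.inRange(cv2.cvtColor(d['image'],cv2.COLOR_BGR2HSV),(100,120,40),(125,255,255)); m[:205]=0; m[:,:230]=0;m[:,410:]=0
P,uv=cloud(d,m); T=np.array(toolz(d)); q=(P-d['state']['position'])@T; k=abs(q[:,1])<.035
print('wheel in tool',np.percentile(q[k],[1,50,99],axis=0).round(4))
go(d['state']['position'],195,0,.0665)
E
```

```text
10.55559444617883 (np.float64(190.7), np.float64(-4.8))
[[ 8.240e+01  1.000e-01  1.980e+01  3.065e+02  3.465e+02]
 [ 8.910e+01  1.000e-01  2.010e+01  3.065e+02  3.465e+02]
 [ 9.830e+01 -0.000e+00  1.990e+01  3.065e+02  3.455e+02]
 [ 1.079e+02  3.000e-01  1.970e+01  3.075e+02  3.455e+02]
 [ 1.178e+02  2.000e-01  1.950e+01  3.075e+02  3.445e+02]
 [ 1.280e+02  3.000e-01  1.980e+01  3.075e+02  3.445e+02]
 [ 1.332e+02  3.000e-01  2.000e+01  3.075e+02  3.445e+02]]
[[-0.1831  0.9829  0.0182]
 [ 0.9831  0.1832 -0.0031]
 [-0.0064  0.0173 -0.9998]]
wheel in tool [[-0.018  -0.0283 -0.044 ]
 [ 0.0128  0.0006 -0.0344]
 [ 0.0174  0.0293  0.0126]]
delta m [ 0.0055 -0.0033 -0.0649] frac [ 0.014 -0.008 -0.162] norm 0.065
```

```bash
python3 -m crank '[[[0.005,-0.003,-0.055],0,0.5],[[0.005,-0.003,-0.055],0,0.5],[[0.004,-0.002,-0.052],0,0.5],[[0,0,0],0,0.5],[[-0.006,0.033,0],0,0.5],[[-0.006,0.033,0],0,0.5],[[0,0,0],0,0.5],[[0,0,0],0,0.5]]'
python3 - <<'E'
from h import *
s=sensors.read_state(); p=s['position']; print(sh(p),p[2],s['ft_force']);go(p,130,0,.0665)
E
```

```text
time_s: 7.35
position: [0.5042, -0.045, 0.0641]
orientation: [0.004, 0.641, 0.767, 0.001]
ft_force: [-5.7, 3.2, 7.6]
grip_width: 0.0582
(np.float64(173.5), np.float64(-0.1)) 0.06414877836193514 [-5.74705349  3.21557118  7.57100127]
delta m [-0.0078  0.0428  0.0024] frac [-0.019  0.107  0.006] norm 0.044
```

```bash
python3 -m crank '[[[0,0,0.006],0,0.5],[[-0.005,0.027,0],0,0.5],[[-0.005,0.027,0],0,0.5],[[-0.005,0.027,0],0,0.5],[[-0.005,0.027,0],0,0.5],[[0,0,0],0,0.5],[[0,0,0],0,0.5],[[0,0,0],0,0.5]]'
python3 - <<'E'
from h import *
s=sensors.read_state(); p=s['position']; print(sh(p),p[2],s['ft_force']);go(p,96,0,.0665); grab('wrist','w4')
E
```

```text
time_s: 8.35
position: [0.497, 0.0005, 0.0662]
orientation: [0.005, 0.642, 0.767, 0.001]
ft_force: [0.1, 1.0, -1.2]
grip_width: 0.0591
(np.float64(127.4), np.float64(1.1)) 0.06620181713382486 [ 0.11855466  0.98561883 -1.18084391]
delta m [-0.0067  0.0307  0.0003] frac [-0.017  0.077  0.001] norm 0.031
```

View pics/w4.png

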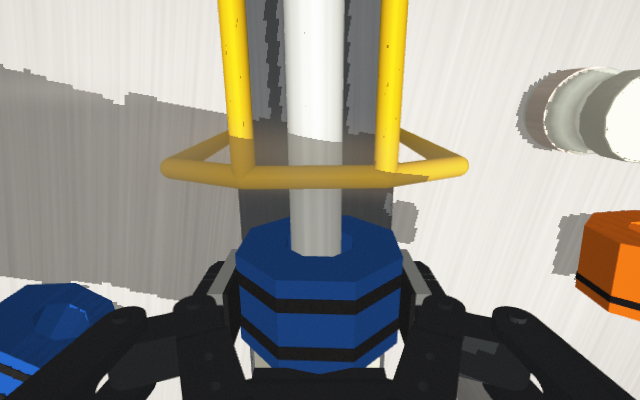

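The shaft has entered the blue wheel's bore at (318,245) with no force. I push on to about 96 mm, release there and lift.

```bash
python3 -m crank '[[[-0.0055,0.0255,0],0,0.5],[[-0.0055,0.0255,0],0,0.5],[[-0.0055,0.0255,0],0,0.5],[[0,0,0],0,0.5],[[0,0,0],0,1],[[0,0,0],0,1],[[0,0,0],0,1],[[0,0,0.1],0,1]]'
python3 - <<'E'
from h import *
s=sensors.read_state(); p=s['position']; print(sh(p),p[2],s['ft_force'])
E
```

```text
time_s: 9.4
position: [0.489, 0.0329, 0.1052]
orientation: [0.004, 0.642, 0.767, 0.0]
ft_force: [-0.1, 1.0, 0.5]
grip_width: 0.0855
(np.float64(94.2), np.float64(-1.0)) 0.10521619375430444 [-0.08050623  1.03517848  0.48284314]
```

```bash
python3 -m crank '[[[0,-0.02,0.15],0,1],[[-0.006,-0.152,0.004],-0.011,1],[[-0.006,-0.152,0.004],-0.011,1],[[-0.006,-0.152,0.004],-0.011,1],[[-0.006,-0.152,0],-0.011,1],[[-0.006,-0.152,0],-0.011,1],[[-0.006,-0.152,0],-0.01,1],[[0,0,0],0,1]]'
python3 - <<'E'
from h import *
d=grab('wrist','w5'); print(d['state']['position'],tooly(d))
for lo in(.052,.0575): part(d,320,185,70,lo)
E
```

```text
time_s: 10.4
position: [0.4738, -0.3518, 0.1762]
orientation: [0.008, 0.788, 0.616, 0.001]
ft_force: [-0.7, 1.4, -0.4]
grip_width: 0.0852
[ 0.47383226 -0.35176056  0.17619951] -14.019893730260605
n 3384 ztop [0.0612] top rect ([471.2, -341.2], [48.7, 43.6], 77.9) full ([470.5, -341.0], [48.8, 60.0], 78.3) median z 0.0598
n 2511 ztop [0.0612] top rect ([470.6, -341.1], [48.7, 33.1], 77.5) full ([470.5, -341.0], [48.8, 60.0], 78.3) median z 0.0601
```

View pics/w5.png

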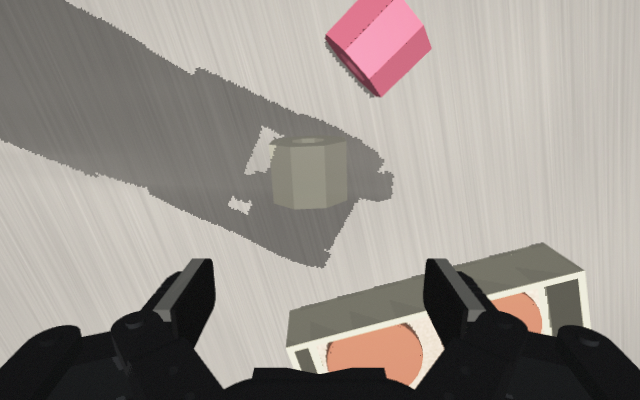

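The spacer is at (310,175) in the view, measured at (0.4705, -0.341), 48.8 x 60 mm with its top at 60 mm, which agrees with the given size. The pink part at (378,45) is clear.

```bash
python3 -m crank '[[[-0.004,0.012,-0.125],0.003,1],[[-0.004,0.01,-0.125],0.003,1],[[-0.004,0.005,-0.125],0,1],[[0,0,-0.03],0,1],[[0,0,0],0,0.5],[[0,0,0],0,0.5],[[0,0,0],0,0.5],[[0,0,0],0,0.5]]' 60
```

```text
time_s: 11.45
position: [0.4726, -0.3353, 0.0173]
orientation: [0.012, 0.773, 0.634, 0.003]
ft_force: [-0.3, 0.5, -2.0]
grip_width: 0.0588
```

```bash
python3 -m crank '[[[0,0,0.14],0,0.5],[[0,0,0.13],0,0.5],[[0.018,0.134,0],0.012,0.5],[[0.018,0.134,0],0.012,0.5],[[0.018,0.134,0],0.012,0.5],[[0.018,0.134,0],0.012,0.5],[[0.018,0.134,0],0.012,0.5],[[0,0,0],0,0.5]]'
python3 - <<'E'
from h import *
d=grab('wrist','w6');p=d['state']['position']; print(tooly(d),sh(p),p);print(shaft(d,[15,30,50,70,90,110,120],327)[:,:3]); go(p,195,0,.067);print(toolz(d).round(3))
E
```

```text
time_s: 12.45
position: [0.5094, -0.0606, 0.133]
orientation: [0.015, 0.637, 0.771, 0.007]
ft_force: [0.2, -1.0, -1.7]
grip_width: 0.0587
10.84893206262872 (np.float64(189.8), np.float64(2.3)) [ 0.50942868 -0.06059118  0.13304627]
[[ 81.7   7.   11.4]
 [ 88.5   4.4  16.1]
 [ 97.7   8.3   8.7]
 [107.3   4.3  16.1]
 [117.3   3.1  14.8]
 [127.5   3.2  15.1]
 [132.8   2.9  15.8]]
delta m [-0.0013 -0.0055 -0.066 ] frac [-0.003 -0.014 -0.165] norm 0.066
[[-0.188  0.982  0.031]
 [ 0.982  0.188 -0.009]
 [-0.014  0.029 -0.999]]
```

View pics/w6.png

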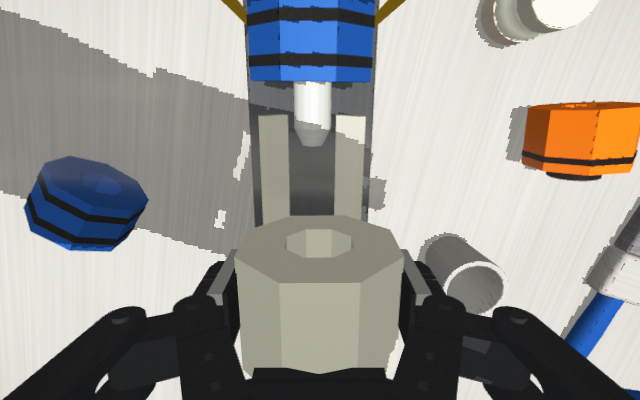

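The blue wheel sits on the shaft at (310,40) with the tip visible at (312,140). The spacer is held at (318,300). I lower it into line.

```bash
python3 -m crank '[[[-0.001,-0.004,-0.055],0,0.5],[[-0.001,-0.004,-0.055],-0.001,0.5],[[-0.001,-0.004,-0.048],0,0.5],[[0,0,0],0,0.5],[[-0.005,0.025,0],0,0.5],[[-0.004,0.025,0],0,0.5],[[0,0,0],0,0.5],[[0,0,0],0,0.5]]'
python3 - <<'E'
from h import *
s=sensors.read_state(); p=s['position']; print(sh(p),p[2],s['ft_force']);go(p,130,0.3,.0665)
E
```

```text
time_s: 13.5
position: [0.5061, -0.0507, 0.0723]
orientation: [0.018, 0.643, 0.766, 0.008]
ft_force: [0.5, 0.0, -1.0]
grip_width: 0.0589
(np.float64(179.5), np.float64(0.8)) 0.07226212801590048 [ 0.47256228  0.02592837 -0.98982378]
delta m [-0.0094  0.0486 -0.0058] frac [-0.023  0.122 -0.014] norm 0.05
```

```bash
python3 -m crank '[[[0,0,-0.009],0,0.5],[[0,0,-0.005],0,0.5],[[-0.006,0.028,0],0,0.5],[[-0.006,0.028,0],0,0.5],[[-0.006,0.028,0],0,0.5],[[-0.005,0.028,0],0,0.5],[[0,0,0],0,0.5],[[0,0,0],0,0.5]]'
python3 - <<'E'
from h import *
d=grab('wrist','w7');s=d['state']; p=s['position']; print(sh(p),p[2],s['ft_force'],toolz(d).round(3)[2]);go(p,92,0.3,.0665)
E
```

```text
time_s: 14.5
position: [0.4956, -0.0029, 0.0653]
orientation: [0.018, 0.643, 0.766, 0.007]
ft_force: [0.2, -2.4, -5.1]
grip_width: 0.0587
(np.float64(130.5), np.float64(-1.0)) 0.06526839308323133 [ 0.20722881 -2.42556946 -5.0757913 ] [-0.019  0.034 -0.999]
delta m [-0.0057  0.0381  0.0012] frac [-0.014  0.095  0.003] norm 0.039
```

View pics/w7.png

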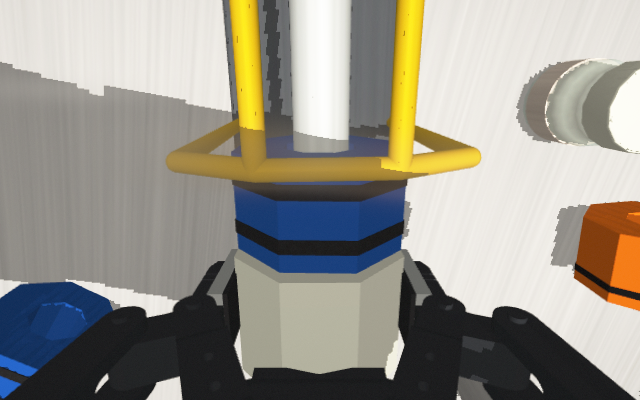

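The spacer is threaded and touches the blue wheel at (320,270), pushing it ahead. I continue to about 94 mm and release.

```bash
python3 -m crank '[[[-0.003,0.023,0],0,0.5],[[-0.003,0.023,0],0,0.5],[[-0.003,0.023,0],0,0.5],[[-0.003,0.021,0],0,0.5],[[0,0,0],0,0.5],[[0,0,0],0,1],[[0,0,0],0,1],[[0,0,0],0,1]]'
python3 - <<'E'
from h import *
d=grab('wrist','w8');s=d['state']; p=s['position']; print(sh(p),p,s['ft_force'],toolz(d).round(3)[2])
E
```

```text
time_s: 15.55
position: [0.4909, 0.0354, 0.066]
orientation: [0.019, 0.643, 0.766, 0.007]
ft_force: [0.1, 1.2, -0.3]
grip_width: 0.0853
(np.float64(92.0), np.float64(1.4)) [0.4909323  0.03540653 0.06600083] [ 0.07042484  1.23837139 -0.30054589] [-0.019  0.035 -0.999]
```

View pics/w8.png

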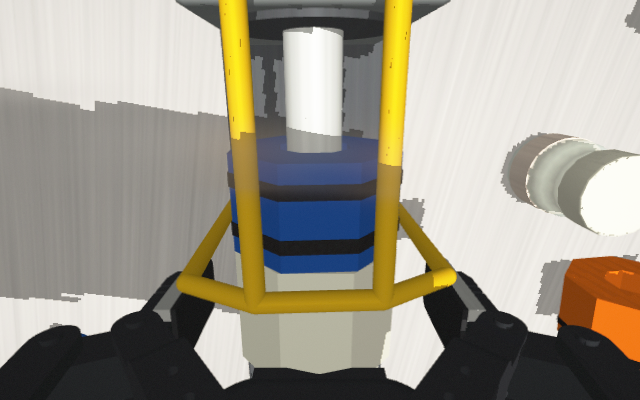

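```bash
python3 -m crank '[[[0,0,0.14],0,1],[[0,0,0.14],0,1],[[-0.015,0.138,0],-0.0139,1],[[-0.015,0.138,0],-0.0139,1],[[-0.015,0.138,0],-0.0139,1],[[-0.015,0.138,0],-0.0139,1],[[-0.015,0.138,0],-0.0139,1],[[-0.015,0.133,0],-0.0139,1]]'
python3 - <<'E'
from h import *
d=grab('wrist','w9'); print(d['state']['position'],tooly(d),d['state']['qd'])
for lo in(.052,.0575): part(d,320,185,60,lo)
print(toolz(d).round(3)[2])
E
```

```text
time_s: 16.6
position: [0.4542, 0.3712, 0.1835]
orientation: [0.021, 0.826, 0.563, 0.005]
ft_force: [0.1, 0.0, 0.3]
grip_width: 0.0852
[0.45423074 0.37115555 0.18348136] -21.469444560768622 [ 0.69377947  0.40681507 -0.64790334 -0.01362251  0.28910494  1.40761094]
n 2358 ztop [0.0612] top rect ([453.4, 362.4], [36.7, 43.9], 71.2) full ([469.1, 346.2], [59.5, 114.2], 43.2) median z 0.0598
n 1715 ztop [0.0612] top rect ([453.4, 362.3], [36.6, 33.0], 71.3) full ([469.1, 346.2], [59.5, 114.2], 43.2) median z 0.0602
[-0.015  0.039 -0.999]
```

View pics/w9.png

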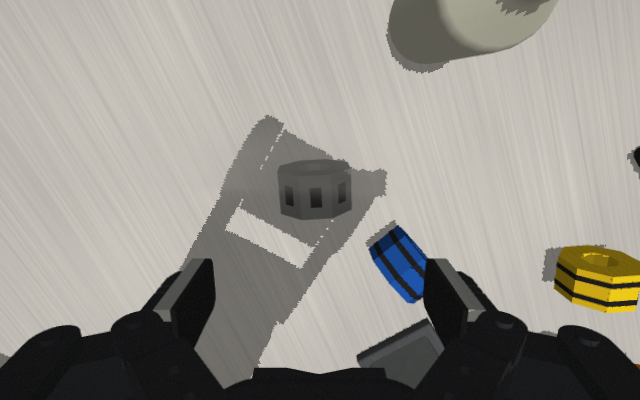

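The toothed wheel is at (315,190) in the view, measured at (0.4534, 0.3624), 36.7 mm long with its top at 60 mm. The other blue wheel and the spray bottle are clear.

Run:
```python
from h import *
s=sensors.read_state(); p=s['position'];w,x,y,z=s['orientation']; print(p,np.degrees(2*np.arctan2(y,x))-90,s['qd'])
print((np.array([.4534,.3624,.0173])-p)/.4)
```

```text
[0.45323085 0.37633052 0.18353462] -21.621992225093337 [-0.0737791  -0.03498548  0.07032534 -0.00425733 -0.04710963 -0.2564722 ]
[ 0.00042288 -0.0348263  -0.41558656]
```

```bash
python3 -m crank '[[[0,-0.012,-0.1],0.004,1],[[0,-0.012,-0.1],0.004,1],[[0,-0.011,-0.1],0,1],[[0,0,-0.08],0,1],[[0,0,-0.02],0,1],[[0,0,0],0,1],[[0,0,0],0,1],[[0,0,0],0,1]]' 60
python3 - <<'E'
from h import *
s=sensors.read_state(); p=s['position'];w,x,y,z=s['orientation']; print(p,np.degrees(2*np.arctan2(y,x))-90)
print((np.array([.4534,.3624,.0173])-p)/.4)
E
```

```text
time_s: 17.65
position: [0.4544, 0.365, 0.0228]
orientation: [0.019, 0.811, 0.584, 0.01]
ft_force: [0.9, -0.1, 0.8]
grip_width: 0.0851
[0.45436264 0.36502609 0.02284525] -18.490474293717924
[-0.00240661 -0.00656522 -0.01386312]
```

```bash
python3 -m crank '[[[-0.002,-0.007,-0.013],0,1],[[0,0,0],0,1],[[0,0,0],0,0.5],[[0,0,0],0,0.5],[[0,0,0],0,0.5],[[0,0,0],0,0.5],[[0,0,0.08],0,0.5],[[0,0,0.14],0,0.5]]' 60
python3 - <<'E'
from h import *
s=sensors.read_state(); p=s['position'];w,x,y,z=s['orientation']; print(p,np.degrees(2*np.arctan2(y,x))-90)
go(p,200,0,.15)
E
```

```text
time_s: 18.65
position: [0.4517, 0.3609, 0.1047]
orientation: [0.019, 0.811, 0.584, 0.006]
ft_force: [0.5, 0.7, -1.1]
grip_width: 0.0587
[0.45173005 0.36086667 0.10469876] -18.48809434532194
delta m [ 0.0573 -0.4319  0.0453] frac [ 0.143 -1.08   0.113] norm 0.438
```

```bash
python3 -m crank '[[[0,0,0.15],0,0.5],[[0.02,-0.14,0.03],0.0115,0.5],[[0.02,-0.15,0],0.0115,0.5],[[0.02,-0.15,0],0.0115,0.5],[[0.02,-0.15,0],0.0115,0.5],[[0.02,-0.15,0],0.0115,0.5],[[0.02,-0.15,0],0.0115,0.5],[[0.02,-0.15,0],0.0115,0.5]]'
python3 - <<'E'
from h import *
s=sensors.read_state(); p=s['position'];w,x,y,z=s['orientation']; print(p,np.degrees(2*np.arctan2(y,x))-90,s['qd'].round(2))
go(p,200,0,.068)
E
```

```text
time_s: 19.65
position: [0.5086, -0.0636, 0.1832]
orientation: [0.017, 0.631, 0.776, 0.016]
ft_force: [1.1, 0.4, -1.2]
grip_width: 0.0587
[ 0.508568   -0.06358169  0.18321672] 11.796411631612571 [-0.99  0.17 -0.25  0.09  0.08 -1.63]
delta m [ 0.0004 -0.0075 -0.1152] frac [ 0.001 -0.019 -0.288] norm 0.115
```

```bash
python3 -m crank '[[[0,-0.003,-0.05],-0.002,0.5],[[0,-0.003,-0.08],-0.003,0.5],[[0,-0.003,-0.08],0,0.5],[[0,0,-0.06],0,0.5],[[0,0,0],0,0.5],[[0,0,0],0,0.5],[[0,0,0],0,0.5],[[0,0,0],0,0.5]]'
python3 - <<'E'
from h import *
d=grab('wrist','w10');p=d['state']['position']; print(tooly(d),sh(p),p,d['state']['ft_force'],toolz(d).round(3)[:]);go(p,150,0,.067)
E
```

```text
time_s: 20.65
position: [0.5096, -0.0727, 0.0746]
orientation: [0.02, 0.645, 0.764, 0.016]
ft_force: [0.5, 0.2, -0.4]
grip_width: 0.0589
9.609459310978153 (np.float64(201.8), np.float64(0.3)) [ 0.50964425 -0.07270613  0.074589  ] [ 0.53647092  0.17224616 -0.38468622] [[-0.167  0.985  0.052]
 [ 0.986  0.167 -0.001]
 [-0.009  0.051 -0.999]]
delta m [-0.0096  0.0509 -0.0076] frac [-0.024  0.127 -0.019] norm 0.052
```

View pics/w10.png

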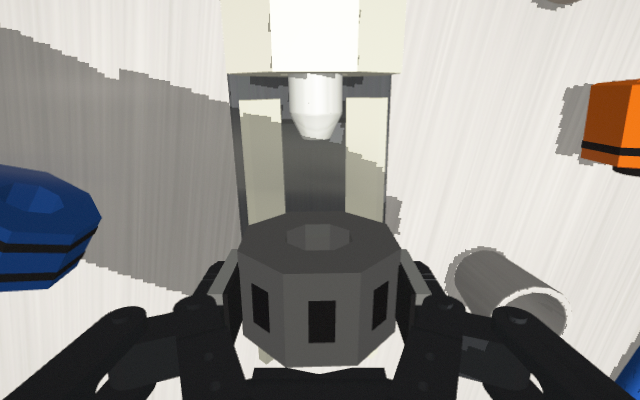

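The toothed wheel is held at (320,300), with the shaft's tip at (316,135) in line with its bore.

```bash
python3 -m crank '[[[0.001,0,-0.011],0.002,0.5],[[0,0,-0.008],0,0.5],[[-0.005,0.032,0],0,0.5],[[-0.005,0.032,0],0,0.5],[[-0.006,0.032,0],0,0.5],[[-0.006,0.032,0],0,0.5],[[0,0,0],0,0.5],[[0,0,0],0,0.5]]'
python3 - <<'E'
from h import *
d=grab('wrist','w11');p=d['state']['position']; print(tooly(d),sh(p),p,d['state']['ft_force'],toolz(d).round(3)[:]);go(p,102,0.3,.0665)
E
```

```text
time_s: 21.7
position: [0.5005, -0.021, 0.0671]
orientation: [0.02, 0.64, 0.768, 0.016]
ft_force: [-1.8, -3.3, 2.2]
grip_width: 0.0588
10.422103262319453 (np.float64(149.2), np.float64(0.6)) [ 0.50049654 -0.02095122  0.06709268] [-1.84708057 -3.29800586  2.17000038] [[-0.181  0.982  0.051]
 [ 0.983  0.181 -0.002]
 [-0.011  0.05  -0.999]]
delta m [-0.0088  0.0464 -0.0006] frac [-0.022  0.116 -0.001] norm 0.047
```

View pics/w11.png

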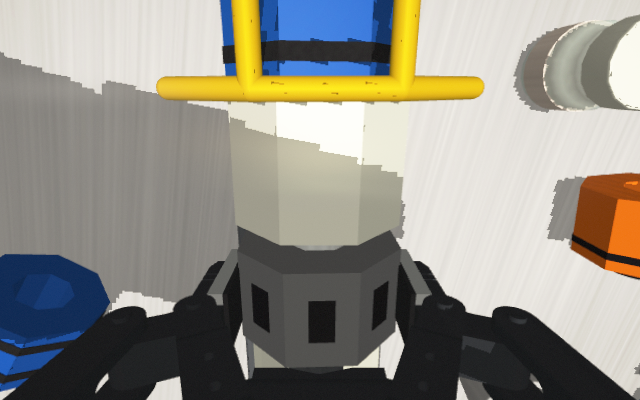

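```bash
python3 -m crank '[[[-0.005,0.025,0],0,0.5],[[-0.005,0.025,0],0,0.5],[[-0.005,0.025,0],0,0.5],[[-0.005,0.025,0],0,0.5],[[0,0,0],0,0.5],[[-0.001,0.006,0],0,0.5],[[-0.001,0.006,0],0,0.5],[[0,0,0],0,0.5]]'
python3 - <<'E'
from h import *
d=grab('wrist','w12');p=d['state']['position']; print(tooly(d),sh(p),p,d['state']['ft_force'],toolz(d).round(3)[2]);go(p,102,0.3,.0665)
E
```

```text
time_s: 22.75
position: [0.4919, 0.0254, 0.067]
orientation: [0.021, 0.64, 0.768, 0.015]
ft_force: [-0.5, -0.9, -1.3]
grip_width: 0.0585
10.42886449112791 (np.float64(102.1), np.float64(0.5)) [0.49191015 0.02536575 0.06698894] [-0.52907196 -0.94265199 -1.31973568] [-0.013  0.051 -0.999]
delta m [-0.0002  0.0001 -0.0005] frac [-0.001  0.    -0.001] norm 0.001
```

View pics/w12.png

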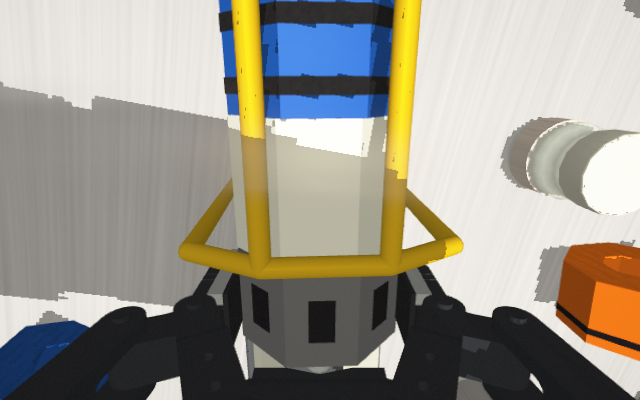

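```bash
python3 -m crank '[[[-0.001,0.005,0],0,0.5],[[-0.001,0.005,0],0,0.5],[[-0.001,0.005,0],0,0.5],[[-0.001,0.005,0],0,0.5],[[-0.001,0.006,0],0,0.5],[[-0.001,0.006,0],0,0.5],[[-0.001,0.007,0],0,0.5],[[-0.001,0.007,0],0,0.5]]'
python3 - <<'E'
from h import *
s=sensors.read_state();p=s['position'];print(sh(p),p[2],s['ft_force'],s['grip_width'])
E
```

```text
time_s: 23.8
position: [0.4926, 0.0254, 0.0678]
orientation: [0.032, 0.638, 0.77, 0.008]
ft_force: [2.9, -32.2, -1.7]
grip_width: 0.0586
(np.float64(102.2), np.float64(1.2)) 0.06783412265908938 [  2.86470192 -32.19289152  -1.71079126] 0.05856234812025444
```

```bash
python3 -m crank '[[[0,-0.001,0],0,0.5],[[0,0,0],0,1],[[0,0,0],0,1],[[0,0,0],0,1],[[0,0,0.14],0,1],[[0,0,0.14],0,1],[[0.15,-0.008,0],0.005,1],[[0.15,-0.008,0],0.005,1]]'
python3 -m crank '[[[0.08,-0.004,0],0,1],[[0.08,-0.004,0],0,1],[[0,0,0],0,1],[[0,0,0],0,1],[[0,0,0],0,1],[[0,0,0],0,1],[[0,0,0],0,1],[[0,0,0],0,1]]'
python3 - <<'E'
from h import *
d=grab('wrist','w13'); print(d['state']['position'],tooly(d),d['state']['qd'].round(2))
for lo in(.052,.0575): part(d,320,185,60,lo)
print(toolz(d).round(3)[2]); grab('scene','s2')
s=cv2.imread('pics/s2.png'); cv2.imwrite('pics/s2z.png',cv2.resize(s[140:280,145:455],(797,360),interpolation=cv2.INTER_CUBIC))
E
```

```text
time_s: 24.8
position: [0.6129, 0.0197, 0.1867]
orientation: [0.032, 0.612, 0.79, 0.01]
ft_force: [-0.3, 0.2, -0.1]
grip_width: 0.0853
time_s: 25.8
position: [0.6791, 0.0176, 0.1866]
orientation: [0.032, 0.612, 0.79, 0.01]
ft_force: [0.1, 1.3, 0.6]
grip_width: 0.0854
[0.67912359 0.01760368 0.18659612] 14.508157381346109 [ 0. -0.  0. -0. -0. -0.]
n 2583 ztop [0.0612] top rect ([680.8, 13.9], [43.1, 40.7], 14.5) full ([682.1, 10.1], [60.1, 48.7], 14.5) median z 0.0597
n 1913 ztop [0.0612] top rect ([681.2, 14.0], [32.9, 40.7], 14.5) full ([682.1, 10.1], [60.1, 48.7], 14.5) median z 0.0602
[-0.038  0.055 -0.998]
```

View pics/w13.png

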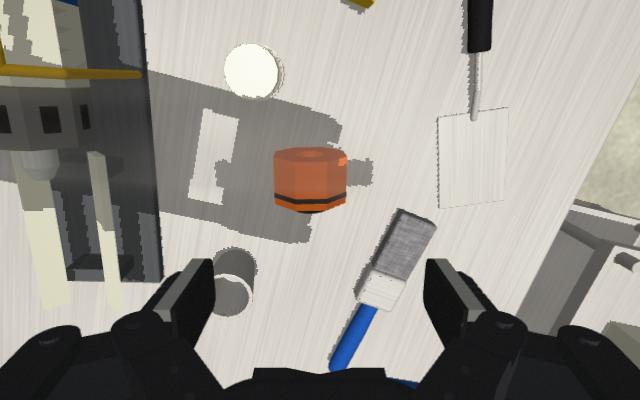

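View pics/s2z.png

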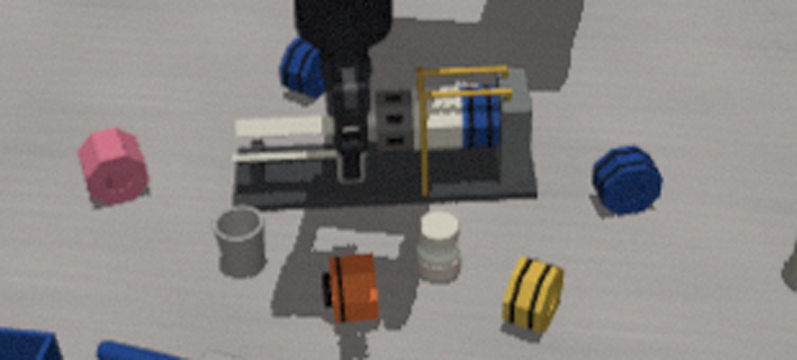

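All three parts sit tight on the shaft in the scene view, with blue against the flange, then white, then grey. The cap is at (310,180) in the wrist view with its black boss at the bottom edge, so its mouth faces the same way as the earlier leading ends. It measures (0.681, 0.014) and 14.5 deg.

```bash
python3 -m crank '[[[0.002,-0.003,-0.1],0,1],[[0.002,-0.003,-0.1],0,1],[[0.001,-0.003,-0.1],0,1],[[0,0,-0.09],0,1],[[0,0,-0.02],0,1],[[0,0,0],0,1],[[0,0,0],0,1],[[0,0,0],0,1]]' 60
python3 - <<'E'
from h import *
s=sensors.read_state(); p=s['position'];w,x,y,z=s['orientation']; print(p,np.degrees(2*np.arctan2(y,x))-90,s['ft_force'])
print((np.array([.681,.014,.0173])-p)/.4)
E
```

```text
time_s: 26.9
position: [0.6837, 0.0138, 0.0233]
orientation: [0.036, 0.612, 0.79, 0.012]
ft_force: [-0.7, 0.7, 0.6]
grip_width: 0.0856
[0.6837292  0.01375917 0.02326538] 14.50192394684042 [-0.7041228   0.69619387  0.55929595]
[-0.00682299  0.00060209 -0.01491346]
```

```bash
python3 -m crank '[[[-0.007,0,-0.013],0,1],[[0,0,0],0,1],[[0,0,0],0,0.5],[[0,0,0],0,0.5],[[0,0,0],0,0.5],[[0,0,0],0,0.5],[[0,0,0.08],0,0.5],[[0,0,0.14],0,0.5]]' 60
python3 - <<'E'
from h import *
s=sensors.read_state(); p=s['position'];w,x,y,z=s['orientation']; print(p,np.degrees(2*np.arctan2(y,x))-90)
go(p,205,0,.13)
E
```

```text
time_s: 27.9
position: [0.6786, 0.0138, 0.1045]
orientation: [0.033, 0.612, 0.79, 0.011]
ft_force: [1.4, -0.4, -0.7]
grip_width: 0.0591
[0.67863493 0.01383863 0.10452784] 14.503798029495357
delta m [-0.1687 -0.0898  0.0255] frac [-0.422 -0.224  0.064] norm 0.193
```

```bash
python3 -m crank '[[[-0.08,-0.043,0.013],-0.002,0.5],[[-0.085,-0.045,0.013],-0.002,0.5],[[-0.085,-0.045,0.013],-0.0025,0.5],[[-0.085,-0.045,0.013],-0.0025,0.5],[[-0.08,-0.044,0.013],-0.0025,0.5],[[0,0,0],0,0.5],[[0,0,0],0,0.5],[[0,0,0],0,0.5]]'
python3 - <<'E'
from h import *
d=grab('wrist','w14');p=d['state']['position']; print(tooly(d),sh(p),p,toolz(d).round(3));print(shaft(d,[90,100,105],320))
go(p,200,0.5,.067)
m=cv2.inRange(cv2.cvtColor(d['image'],cv2.COLOR_BGR2HSV),(3,130,40),(18,255,255)); m[:205]=0; m[:,:230]=0;m[:,410:]=0
P,uv=cloud(d,m); print('cap world rel TCP pct',np.percentile(P-p,[1,50,99],axis=0).round(4), len(P))
E
```

```text
time_s: 28.9
position: [0.5103, -0.0766, 0.1354]
orientation: [0.037, 0.64, 0.767, 0.011]
ft_force: [-0.4, 0.6, -0.7]
grip_width: 0.059
10.289553147962692 (np.float64(205.7), np.float64(0.3)) [ 0.51030261 -0.07663493  0.13537797] [[-0.177  0.982  0.071]
 [ 0.983  0.18  -0.029]
 [-0.041  0.064 -0.997]]
[[1.348e+02 6.000e-01 2.020e+01 2.925e+02 3.305e+02]
 [1.399e+02 1.000e-01 1.710e+01 2.945e+02 3.265e+02]
 [1.424e+02 1.700e+00 1.720e+01 2.975e+02 3.295e+02]]
delta m [-0.0008  0.0057 -0.0684] frac [-0.002  0.014 -0.171] norm 0.069
cap world rel TCP pct [[-0.0317 -0.0206 -0.0148]
 [-0.0032  0.0127  0.0333]
 [ 0.027   0.0248  0.0415]] 21916
```

View pics/w14.png

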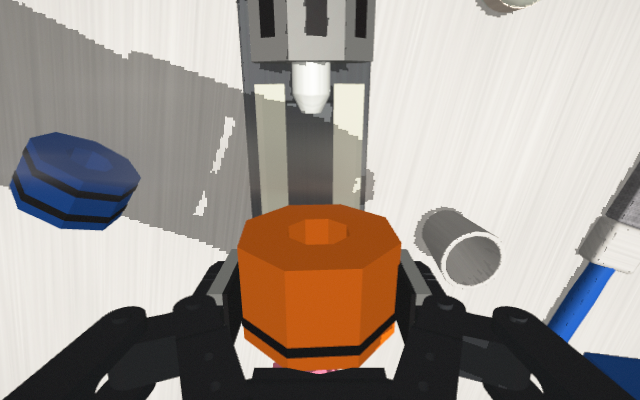

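The cap is held with its mouth toward the shaft. The socket shows at (318,232) and the tip at (311,108). I lower it to the axis.

```bash
python3 -m crank '[[[-0.001,0.004,-0.055],0,0.5],[[-0.001,0.004,-0.055],0,0.5],[[-0.001,0.004,-0.05],0,0.5],[[0,0,0],0,0.5],[[0,0,-0.006],0,0.5],[[0,0,0],0,0.5],[[0,0,0],0,0.5],[[0,0,0],0,0.5]]'
python3 - <<'E'
from h import *
d=grab('wrist','w15');p=d['state']['position']; print(tooly(d),sh(p),p,d['state']['ft_force'],toolz(d).round(3)[2]);
m=cv2.inRange(cv2.cvtColor(d['image'],cv2.COLOR_BGR2HSV),(3,130,40),(18,255,255)); m[:195]=0; m[:,:230]=0;m[:,410:]=0
P,uv=cloud(d,m); q=(P[:,:2]-SEAT)@np.c_[AX,N]
print('front',np.percentile(q[:,0],[1,99])*1e3,'lat',np.percentile(q[:,1],[.5,99.5])*1e3,'top z',np.percentile(P[:,2],[90,98,99.8]))
k=abs(q[:,0]-np.percentile(q[:,0],90))<.01; print('lat',np.percentile(q[k,1],[.5,99.5])*1e3)
go(p,150,0.9,.0663)
E
```

```text
time_s: 29.95
position: [0.5128, -0.0705, 0.0705]
orientation: [0.038, 0.639, 0.768, 0.012]
ft_force: [-1.0, -0.3, -0.8]
grip_width: 0.0587
10.52456470277916 (np.float64(200.1), np.float64(3.8)) [ 0.51277178 -0.07047453  0.07051827] [-0.99285904 -0.32150372 -0.78592724] [-0.043  0.067 -0.997]
front [179.16809069 218.62082326] lat [-26.43575571  32.28960416] top z [0.11167775 0.11224684 0.11288938]
lat [-26.40202785  32.23368298]
delta m [-0.0119  0.0488 -0.0042] frac [-0.03   0.122 -0.011] norm 0.05
```

View pics/w15.png

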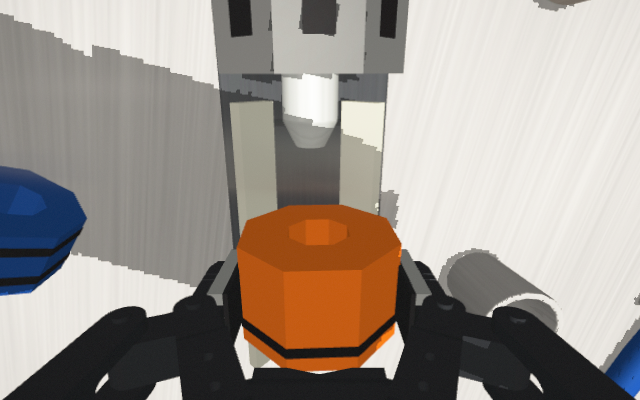

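```bash
python3 -m crank '[[[-0.004,-0.001,-0.005],0,0.5],[[-0.003,0,-0.004],0,0.5],[[-0.006,0.032,0],0,0.5],[[-0.006,0.032,0],0,0.5],[[0,0,0],0,0.5],[[-0.003,0.018,0],0,0.5],[[0,0,0],0,0.5],[[0,0,0],0,0.5]]'
python3 - <<'E'
from h import *
d=grab('wrist','w16');p=d['state']['position']; print(tooly(d),sh(p),p,d['state']['ft_force'],toolz(d).round(3)[2]);
m=cv2.inRange(cv2.cvtColor(d['image'],cv2.COLOR_BGR2HSV),(3,130,40),(18,255,255)); m[:195]=0; m[:,:230]=0;m[:,410:]=0
P,uv=cloud(d,m); q=(P[:,:2]-SEAT)@np.c_[AX,N]
print('front',np.percentile(q[:,0],[1,99])*1e3,'lat',np.percentile(q[:,1],[.5,99.5])*1e3,'top z',np.percentile(P[:,2],[90,98,99.8]))
go(p,140,0.9,.067)
E
```

```text
time_s: 31.0
position: [0.505, -0.0369, 0.0689]
orientation: [0.04, 0.639, 0.768, 0.013]
ft_force: [-2.4, 0.2, 2.1]
grip_width: 0.0589
10.55045810133393 (np.float64(165.7), np.float64(2.2)) [ 0.50498258 -0.03687221  0.06892362] [-2.36406418  0.1951433   2.09764076] [-0.045  0.07  -0.997]
front [144.65842401 184.21508322] lat [-28.19783989  30.62432851] top z [0.11012228 0.11067413 0.11129683]
delta m [-0.0059  0.025  -0.0019] frac [-0.015  0.063 -0.005] norm 0.026
```

View pics/w16.png

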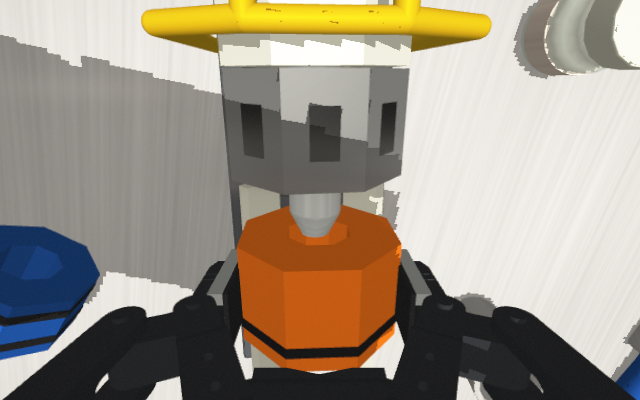

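The tip at (318,237) is entering the mouth, centred. I push on gently.

```bash
python3 -m crank '[[[-0.002,0,0],0,0.5],[[-0.004,0.016,0],0,0.5],[[-0.004,0.016,0],0,0.5],[[-0.003,0.016,0],0,0.5],[[-0.003,0.01,0],0,0.5],[[0,0,0],0,0.5],[[0,0,0],0,0.5],[[0,0,0],0,0.5]]'
python3 - <<'E'
from h import *
d=grab('wrist','w17');p=d['state']['position']; print(tooly(d),sh(p),p,d['state']['ft_force'],toolz(d).round(3)[2])
m=cv2.inRange(cv2.cvtColor(d['image'],cv2.COLOR_BGR2HSV),(3,130,40),(18,255,255)); m[:195]=0; m[:,:230]=0;m[:,410:]=0
P,uv=cloud(d,m); q=(P[:,:2]-SEAT)@np.c_[AX,N]
print('front',np.percentile(q[:,0],[1,99])*1e3,'lat',np.percentile(q[:,1],[.5,99.5])*1e3,'top z',np.percentile(P[:,2],[90,98,99.8]))
E
```

```text
time_s: 32.05
position: [0.4987, -0.0125, 0.0689]
orientation: [0.041, 0.638, 0.769, 0.013]
ft_force: [0.6, -3.1, -0.6]
grip_width: 0.0589
10.570494422698886 (np.float64(140.6), np.float64(0.4)) [ 0.49871997 -0.01251618  0.06887553] [ 0.64709332 -3.14205091 -0.63934895] [-0.046  0.072 -0.996]
front [119.70846047 159.38627076] lat [-30.05802231  28.64254743] top z [0.11018247 0.11069397 0.11129671]
```

View pics/w17.png

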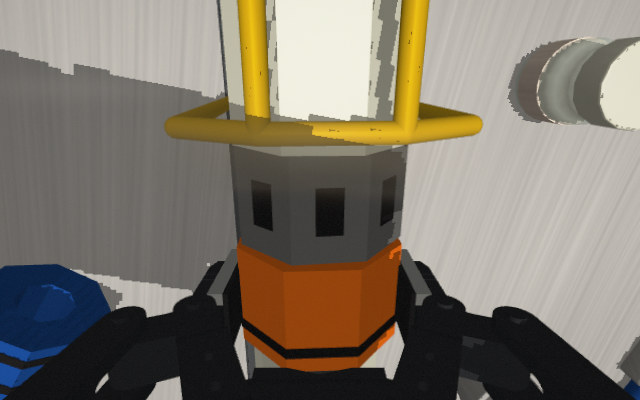

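```bash
python3 -m crank '[[[-0.001,0.005,0],0,0.5],[[-0.001,0.005,0],0,0.5],[[-0.001,0.005,0],0,0.5],[[-0.001,0.006,0],0,0.5],[[-0.001,0.006,0],0,0.5],[[-0.001,0.007,0],0,0.5],[[-0.001,0.008,0],0,0.5],[[-0.001,0.008,0],0,0.5]]'
python3 - <<'E'
from h import *
s=sensors.read_state();p=s['position'];print(sh(p),p[2],s['ft_force'],s['grip_width'])
E
```

```text
time_s: 33.1
position: [0.4993, -0.0126, 0.0697]
orientation: [0.052, 0.637, 0.769, 0.004]
ft_force: [2.3, -39.0, -8.0]
grip_width: 0.0588
(np.float64(140.8), np.float64(1.0)) 0.06965177950222827 [  2.33301331 -39.01803604  -8.00084336] 0.05877394201487707
```

```bash
python3 -m crank '[[[0,0,0],0,0.5],[[0,0,0],0,0.6],[[0,0,0],0,1],[[0,0,0],0,1],[[0,0,0],0,1],[[0,0,0.04],0,1],[[0,0,0.12],0,1],[[0,0,0.13],0,1]]'
python3 - <<'E'
from h import *
d=grab('wrist','w18'); p=d['state']['position'];print(p,sh(p),d['state']['ft_force'])
grab('scene','s3'); grab('top','t3')
s=cv2.imread('pics/s3.png'); cv2.imwrite('pics/s3z.png',cv2.resize(s[140:280,145:455],(797,360),interpolation=cv2.INTER_CUBIC))
E
```

```text
time_s: 34.1
position: [0.4975, -0.0123, 0.188]
orientation: [0.049, 0.637, 0.77, 0.003]
ft_force: [0.6, 0.0, 0.2]
grip_width: 0.0853
[ 0.49752936 -0.01232357  0.18799108] (np.float64(140.2), np.float64(-0.7)) [0.62736248 0.01114942 0.21224449]
```

View pics/w18.png

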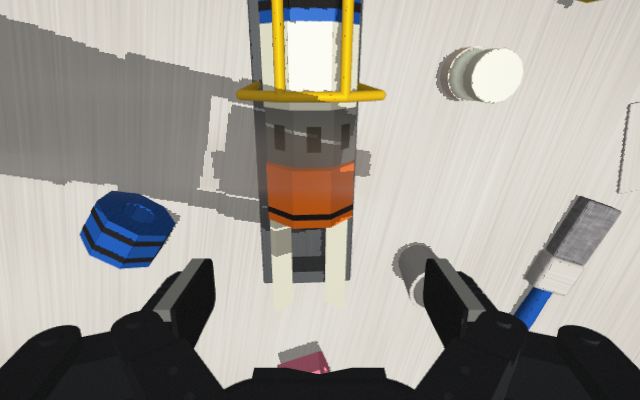

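View pics/s3z.png

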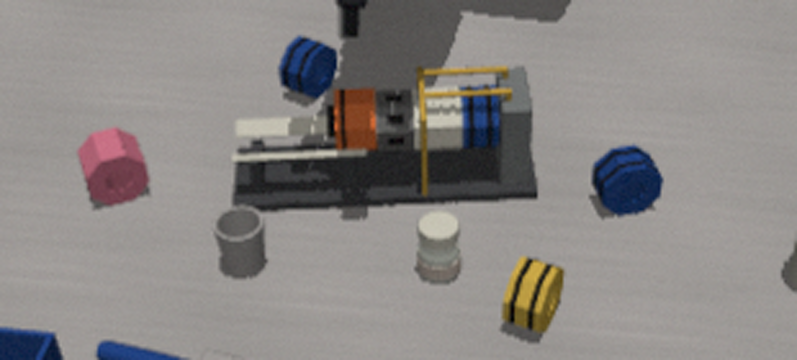

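The stack looks closed. I move the camera over the seat end to check for gaps.

```bash
python3 -m crank '[[[0,0,0.06],0,1],[[-0.01,0.05,0.04],0,1],[[-0.01,0.05,0],0,1],[[-0.01,0.05,0],0,1],[[-0.01,0.05,0],0,1],[[0,0,0],0,1],[[0,0,0],0,1],[[0,0,0],0,1]]'
python3 - <<'E'
from h import *
d=grab('wrist','w19'); print(d['state']['position'])
P,uv=cloud(d); q=(P[:,:2]-SEAT)@np.c_[AX,N]*1e3
hs=cv2.cvtColor(d['image'],cv2.COLOR_BGR2HSV)
k=(abs(q[:,1])<9)&(abs(P[:,2]-.106)<.006)&(q[:,0]>-10)&(q[:,0]<170)
o=np.argsort(q[k,0]); S=q[k,0][o]; C=hs[uv[k][:,1],uv[k][:,0]][o]; Z=P[k,2][o]
for a in range(-10,168,4):
    m=(S>=a)&(S<a+4)
    if m.sum(): print(a,m.sum(),np.median(C[m],0),Z[m].mean().round(4))
c=d['image'][:300,220:420]; cv2.imwrite('pics/w19z.png',cv2.resize(c,(400,600),interpolation=cv2.INTER_CUBIC))
E
```

```text
time_s: 35.25
position: [0.4799, 0.0688, 0.228]
orientation: [0.05, 0.637, 0.769, 0.003]
ft_force: [0.7, 0.1, 0.9]
grip_width: 0.0855
[0.47988921 0.06884304 0.22804836]
-10 155 [60.  8. 94.] 0.1102
-6 154 [60.  8. 86.] 0.1099
-2 126 [109.  107.   79.5] 0.1056
2 148 [109. 194. 110.] 0.1053
6 147 [30. 24. 33.] 0.1056
10 134 [109. 153.  83.] 0.1055
14 139 [110. 167. 111.] 0.1052
18 140 [111. 151. 111.] 0.1053
22 135 [111. 129. 104.] 0.1053
26 132 [20. 27. 60.] 0.1057
30 137 [113. 106. 112.] 0.1052
34 124 [110.  44. 122.] 0.1052
38 123 [ 25.  30. 156.] 0.1052
42 119 [ 25.  31. 157.] 0.1053
46 124 [ 24.  31. 157.] 0.1052
50 121 [ 24.  31. 157.] 0.1052
54 118 [ 24.  32. 158.] 0.1053
58 110 [ 24.  34. 158.] 0.1052
62 111 [ 23.  34. 159.] 0.1052
66 110 [ 24.  34. 159.] 0.1053
70 117 [ 24.  32. 160.] 0.1053
74 103 [ 26.  32. 160.] 0.1053
78 4 [ 22.5 112.5 134. ] 0.1044
82 23 [23. 13. 79.] 0.1055
86 102 [23. 13. 78.] 0.1053
90 101 [23. 12. 78.] 0.1054
94 101 [30. 12. 57.] 0.1055
98 93 [30. 10. 68.] 0.1054
102 98 [40. 10. 58.] 0.1055
106 97 [40. 10. 41.] 0.1055
110 94 [30. 10. 76.] 0.1053
114 91 [38. 10. 76.] 0.1054
118 128 [ 12.  222.  136.5] 0.1058
122 99 [ 15. 228. 252.] 0.108
126 94 [ 15. 229. 252.] 0.1082
130 91 [ 15. 229. 252.] 0.1083
134 91 [ 15. 229. 252.] 0.1083
138 84 [ 15. 229. 252.] 0.1083
142 88 [ 15. 229. 252.] 0.1083
146 86 [ 15. 229. 252.] 0.1084
150 95 [15. 16. 33.] 0.1087
154 70 [ 15.  227.5 250.5] 0.1086
158 75 [ 15. 230. 252.] 0.1083
```

View pics/w19z.png

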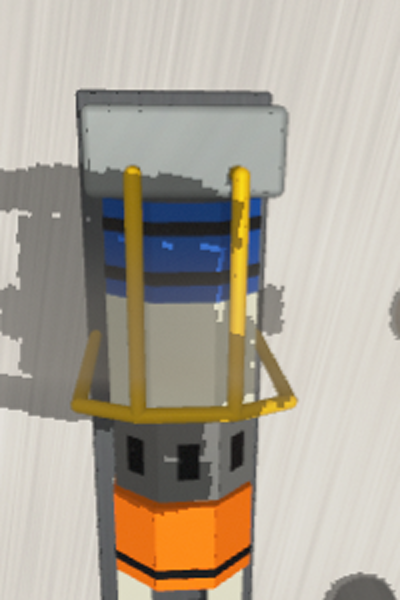

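The faces in the last view (blue ending at about 36 mm, white hidden by the bar at 84, orange from about 120 to 160) show no gaps, and the robot is clear.

```bash
python3 -c "
from bench import manip; print(manip.hand_in())"
```

```text
the job is handed in; nothing more can be done
None
```

The belt shaft is back together and handed in at about 35 s of the 69 s allowed. I threaded the blue wheel that started farthest right, then the white spacer, then the grey toothed wheel. The grey wheel pushed all three home against the flange, and the orange cap then went on mouth first until it met the grey wheel.

**Seating:**
- The grey wheel stopped 102.2 mm out from the seat under a push of about 32 N; the nominal position is 102 mm.
- The cap stopped at 140.8 mm under about 39 N; nominal is 140 mm, within the 2 mm calibration.
- The highest force I read was about 40 N, against the 120 N wrist limit.

**Last pictures:** The wrist and scene views show no visible gaps. Blue starts at the flange and meets white at about 36 mm, the cap starts at about 120 mm, and its end is near 160 mm. The guard bar hid the white-to-grey joint at 84 mm, so only the push and the positions on either side confirm it.

**Nothing else moved, as far as I could see:** The yellow spare, the pink look-alike, the two other blue wheels, the jar and the cup look untouched. I did not measure the brush, spatula and bottle again at the end. The gripper was open and clear of everything at hand-in.

**What did not go perfectly:**
- The tool tilted gradually, to about 5 degrees by the end, which did not affect the fits.
- The first grip on the blue wheel was about 8 mm too high, so I released it and gripped again lower.

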